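# Lock a roof-tile mould in its cam clamp

### The arm

A 6-joint arm with a two-finger parallel gripper is mounted at the origin on the work surface. World frame = base frame: x ahead of the robot, y to its left, z up, the work surface at z = 0. Lengths are in mm, angles in rad, forces in N, time in s.
With the tool pointing down it reaches from about 275 to 725 mm from the base axis. Payload 15.9 kg.
Tool frame: the origin (TCP) lies midway between the tips of the shut fingers; the grasp point (between the pads) lies 19 mm behind it; y points along the fingers, z is the direction in which the jaws open and shut, and the axes are right-handed (so a half turn about y gives the same grasp; the last joint's range is limited). The gripper opens to 85 mm and grips with 20 to 120 N. Pads are 22 mm wide; open, the fingers measure 114 mm over their backs; the gripper's body (76 mm by 85 mm) begins 54 mm behind the grasp point. The pads swing forward as they close: fully open they stand 13 mm farther back than shut.
Start: joints at [1.225, 0.213, -0.034, 1.323, 0, 1.571], TCP at [169.468, 470.389, 231.306] pointing down, gripper open.
Joint ranges: [-2.98, 2.98], [-0.74, 1.72], [-1.14, 1.35], [-2.1, 2.04], [-1.57, 1.44], [-3.14, 3.14]. Speed limits (rad/s): [1.89, 1.89, 2.39, 2.57, 3.14, 3.14].

### API

Orientations are given as a unit quaternion [w, x, y, z].
In Python, from cell import r, eoat, planner, eyes gives the robot as it stands. Calls block until the motion is done:
- r.move_ptp(position, orientation): joint-space move of the TCP to a pose.
- r.move_l(position, rot=None, velocity=150, stop_force=None): straight line of the TCP; rot=None keeps the orientation; velocity is the mean speed in mm/s. With stop_force (N) it stops when the force on the tool has changed by that much, and returns True; else False.
- r.movej(angles): joint-space move.
- eoat.command_gripper(opening): finger opening in mm; the grip force is fixed at half the most; returns when the fingers have stopped.
- r.sleep(seconds).
- planner.ik(position, orientation): joint angles nearest the present ones, or None.
- r.read_state(): the state.
- eyes.snapshot(name): name is "scene" or "top"; returns a dict with "pixels" (420x560x3 uint8, red, green, blue), "depth" (420x560 float32, mm along the optical axis (not along the pixel's ray), 0 where there is no reading), "camera_matrix" (3x3 intrinsics, pixels), "rvec" (rotation vector, rad) and "tvec" (3), from world to camera coordinates, as OpenCV has them. Camera axes: x right, y down, z forward; pixel columns grow to the right and rows downward; lengths in mm; the calibration is good to about 2 mm. A picture is of the moment at which its call begins.
A pose or a line that the arm cannot do raises r.MotionError and nothing moves.
- r.finish_job(): hands the job in, once; it reports no verdict.
The state is a dict: "clock": time; "q": joint angles; "joint_vel": joint speeds; "effort": joint torques, N m; "tcp_pos": TCP position; "orientation": TCP orientation; "force": force on the tool from outside, world axes, zero at the start; "torque": the same for the moment, N m; "width": finger opening in mm.
Only numpy, scipy, OpenCV 4.12 (cv2) and the standard library are available. Lean on these libraries where they do the work, as an engineer would, in place of code of your own. Each camera call takes 0.05 s, during which the arm holds its last target.

### The job

Slide the tile mould along its channel until it sits fully home against the jig's dark back stop, and only then push the red lever handle through its quarter turn to the end stop and lean on it there with a kilo or so of push (about 10 to 20 N) for half a second, so that the clamp goes over centre and the mould is locked. Push with the fingers, never hard (the plaster chips and the cam bends at about 35 N), let go, and leave the jar, bowl, paddle and tile stack alone.

Things in the scene. Friction and masses are not known exactly. Their poses are not given: they have to be found in the camera images.
- jig: Fixed clamping jig, turned up to 0.3 rad: plywood plate 210 x 275 x 12 mm. Origin on its underside at bench level; x runs along the channel to the back stop (away from the robot), y left. Jig frame, mm: aluminium fence on the left, face y=91.5, x -95 to 80, top z=40; low guides on the right, face y=-1.5, top z=34, x -95 to -15 and 65 to 95; jaw housing x 0 to 60, y -56 to -16, top z=44.
- back_stop (a point): Middle of the lower edge of the dark steel back stop's face, which is square to the jig's x; in the jig frame x=75, y=45, z=12 mm. The stop is 100 mm wide, 20 mm thick and 34 mm high. The mould is home when the gap to it is under 3 mm.
- mould: Loose mould, 0.55 to 1.05 kg: plaster block 90 x 90 x 36 mm, on top a terracotta half-round (radius 30 mm, x -20 to 45, crest at 64 mm). Origin at the centre of its underside, axes as the jig's. Lies on the plate in the 93 mm wide channel, 30 to 60 mm short of the stop; home at x=30, y=43 to 47, z=12 mm of the jig. Friction 2 to 9 N, to 20 N if it rubs on a guide; push the middle of the plaster face nearest the robot.
- lever_angle (a joint): Angle of the cam lever in rad about the vertical, counterclockwise from above. At 0 its arm points along the jig's -y; at the hard end stop, 1.571, along the jig's +x. Starts at 0 to 0.15. Takes up to about 8 N at the handle: a spring drives it back if let go short of about 1.3; past 1.5 it is over centre and stays. Must end above 1.53.
- lever: Red-handled cam lever. Origin on its vertical hinge axis, at x=30, y=-85, z=28 mm of the jig; z up, -y points out along the arm. Steel eccentric cam and hub, within 28 mm of the axis, up to 30 mm high; flat red bar 16 mm wide, at 16 to 26 mm height. All contact on it must sum to under 35 N: push, do not squeeze. Press it with over 8 N against the end stop for 0.3 s.
- handle (a point): Centre of the lever's upright round red grip (22 mm diameter, 44 mm high, centre 76 mm above the bench, 95 mm from the hinge axis). Below it, 22 to 32 mm under this point, lie a 26 mm collar and the 16 mm wide bar to the hub. Axes as lever.
- pad: Black rubber pad 34 mm wide on the sprung jaw that the lever's cam moves 10 mm out towards +y of the jig; origin at the middle of its front edge. It presses the mould's right flank against the fence when the lever is locked.
- slip_jar: Bystander: blue glazed jar, 64 mm diameter, 95 mm high; origin at the centre of its underside. Leave alone.
- bowl: Bystander: terracotta bowl, 100 mm diameter, 50 mm high; origin at the centre of its underside. Leave alone.
- paddle: Bystander: wooden paddle lying flat, 235 mm long along its x, 60 mm wide, 14 mm thick; origin underneath, 140 mm from the handle's end. Leave alone.
- tile_stack: Bystander: three flat fired tiles as one block, 100 x 70 x 37 mm; origin at the centre of its underside. Leave alone.

How it is judged:
By the outcome, as a careful person would: the job done as asked, in the order asked, and still so for the second after the job is handed in, with the robot touching nothing.
It also fails if it takes over 72 s, if anything falls off the work surface, if the arm or the gripper's body presses on something with over 40 N, if the wrist force passes 120 N, or if a joint passes its speed limit or range.

## Working session

There is one attempt and no reset: what is moved stays moved. The work goes in short steps, each a Python script; the robot and the scene stay as the last script left them, time stands still between calls to the robot, and variables do not carry over. Pictures are saved under pics/ and viewed, and the job is handed in when it is done.

```bash
mkdir -p pics; ls; python3 - <<'E'
from cell import r,eyes
import cv2,numpy as np
for n in("scene","top"):
    s=eyes.snapshot(n); np.savez(f"pics/{n}0.npz",**s)
    cv2.imwrite(f"pics/{n}0.png",s["pixels"][:,:,::-1]); print(n,s["camera_matrix"].tolist(),s["rvec"],s["tvec"])
st=r.read_state(); print(st["clock"],st["tcp_pos"],st["orientation"],st["force"],st["width"])
E
```

```text
pics
scene [[506.8068287021315, 0.0, 284.33802025720695], [0.0, 506.8068287021315, 210.20730822014164], [0.0, 0.0, 1.0]] [ 1.96982042  1.46233122 -0.60249418] [-142.7620041  -299.76802072 1711.13506544]
top [[391.1933358434019, 0.0, 274.73552865492184], [0.0, 391.1933358434019, 212.68906320043928], [0.0, 0.0, 1.0]] [ 2.14322589 -2.20340059  0.11484908] [   9.48646536  520.67144511 1052.55806017]
0.1 [169.35885831 470.11428357 230.88052771] [-0.69621571  0.69691264 -0.12171719  0.12157871] [ 0.14477468  0.70751491 -0.15921497] 85.47917555662714
```

View pics/top0.png

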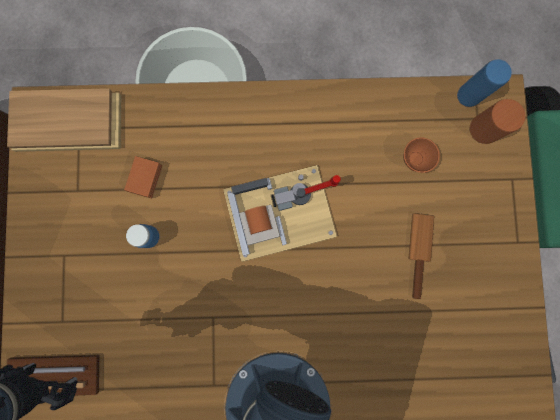

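View pics/scene0.png

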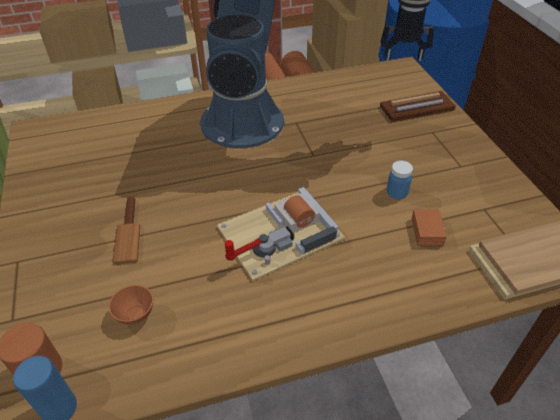

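The top view shows the jig around (280,213), yawed about +0.25 rad, with the back stop at (252,186). The mould is at (260,222), the lever hub at (302,194) and the red grip at (336,181). Next I'll measure the jig, lever and mould.

```bash
cat > h.py <<'E'
import numpy as np,cv2
def ray(s,uv,z):
    R,_=cv2.Rodrigues(s["rvec"]);K=s["camera_matrix"];t=np.ravel(s["tvec"])
    uv=np.atleast_2d(uv).astype(float)
    d=(np.linalg.inv(K)@np.c_[uv,np.ones(len(uv))].T).T@R
    c=-R.T@t
    return c+d*((z-c[2])/d[:,2])[:,None]
def cloud(s):
    R,_=cv2.Rodrigues(s["rvec"]);K=s["camera_matrix"];t=np.ravel(s["tvec"])
    v,u=np.mgrid[0:420,0:560]; D=s["depth"]
    P=np.stack([(u-K[0,2])/K[0,0]*D,(v-K[1,2])/K[1,1]*D,D],-1)
    return (P-t)@R
def crop(s,x0,y0,w,h,k,fn):
    cv2.imwrite(fn,cv2.resize(s["pixels"][y0:y0+h,x0:x0+w,::-1],None,fx=k,fy=k,interpolation=cv2.INTER_CUBIC))
E
python3 - <<'E'
from h import *
for n,b in(("top",(210,155,145,115,5)),("scene",(205,180,150,105,5))):
    s=np.load(f"pics/{n}0.npz"); crop(s,*b,f"pics/{n}0c.png")
    P=cloud(s); x0,y0,w,h,_=b
    Z=P[y0:y0+h,x0:x0+w,2]; print(n,np.percentile(Z,[1,10,50,90,99]))
    px=s["pixels"].astype(int); red=(px[...,0]>110)&(px[...,1]<45)&(px[...,2]<45)
    red[:y0]=0;red[y0+h:]=0;red[:,:x0]=0;red[:,x0+w:]=0
    v,u=np.nonzero(red); print(len(u),u.min(),u.max(),v.min(),v.max())
    q=P[red]; t=q[q[:,2]>85]; print("red top",len(t),t.mean(0) if len(t) else 0, q[:,2].max())
    # bar
    bq=q[(q[:,2]<60)&(q[:,2]>38)]; print("bar",len(bq),bq.mean(0) if len(bq) else 0)
E
```

```text
top [-5.69083124 -3.33906205  1.34062587 44.37744591 75.16291053]
180 305 339 176 193
red top 45 [ 593.14928196 -161.69076884  118.41086592] 1098.925542166173
bar 133 [ 585.70319818 -126.37676174   52.72973233]
scene [-5.55558385 -3.09879897  1.2611365  43.86415855 76.90800953]
220 225 260 239 258
red top 55 [ 633.68159986 -174.03311209  128.46013227] 1009.7558071375996
bar 133 [ 590.54297442 -127.97545299   53.21706173]
```

```bash
python3 - <<'E'
from h import *
s=np.load("pics/top0.npz");P=cloud(s)
print(np.round(P[165:265:6,222:342:8,2]).astype(int))
E
```

```text
[[   3   -1   -1   -2   -2    0    1   -2   -1   -3   -3   -6    0    1
    -4]
 [   0   -1    0    0   -1   -1   -1    1 1099   11   11   11    9    0
    -4]
 [  -1   -2   -1   -4   -2    2   12   13   13   14   36   12    8   -2
    98]
 [   0   -1   -3   48   42   43   32   10   11   13   12    8   13   50
    81]
 [  -2    9   44   43   17   10   11   32   31   44   58   54   52    3
     0]
 [  -1   38   13   11   14   10    8   45   40   25   60   26   10   -5
     0]
 [  -2   35   12   10   10   11   10   43   40   25   25   11   14   12
    -2]
 [  -4    7   10   11   76   67   45   30   32   10   11    8   10    8
    -3]
 [  -5   12   38   59   73   71   47   12   12   11   13   10   11   14
    -3]
 [   0   -1   38   47   72   72   45   32   13    9   12   10    8   11
    -2]
 [   2   -2   37   45   72   70   55   32   11   14    8   12   10   10
    -4]
 [  -1   -3   39   48   66   49   50   44    9   12    9   10    9    9
     9]
 [  -3   -3   39   45   48   46   46   11   12   13   10   11    9   11
    -2]
 [  -2    0   11   38   19   14   10    8   29    7   13    9   -3    2
     0]
 [  -4    0    7   38   11    9   13   11   12    0    0    1    1   -1
    -3]
 [   0    1   -2   12    8    7   -1    2   -4    0   -1    1    1   -4
    -3]
 [  -3    0    3    2   -4   -2    0    1    0    0   -2   -2   -1   -4
    -4]]
```

View pics/top0c.png

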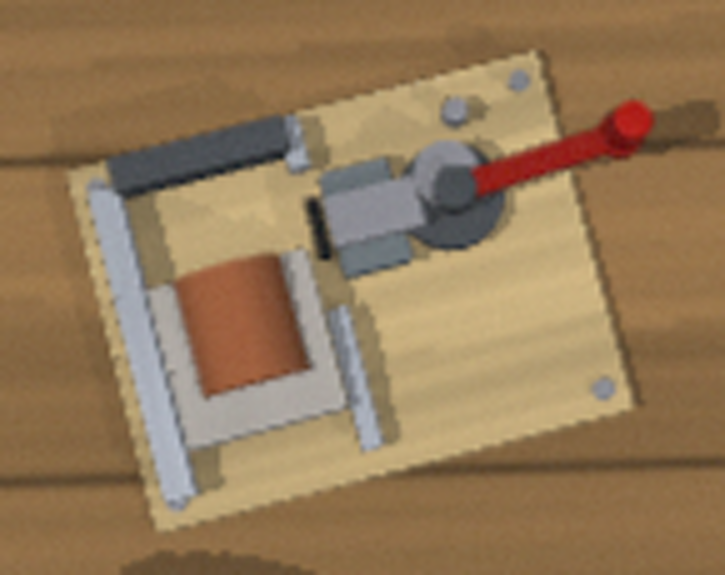

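View pics/scene0c.png

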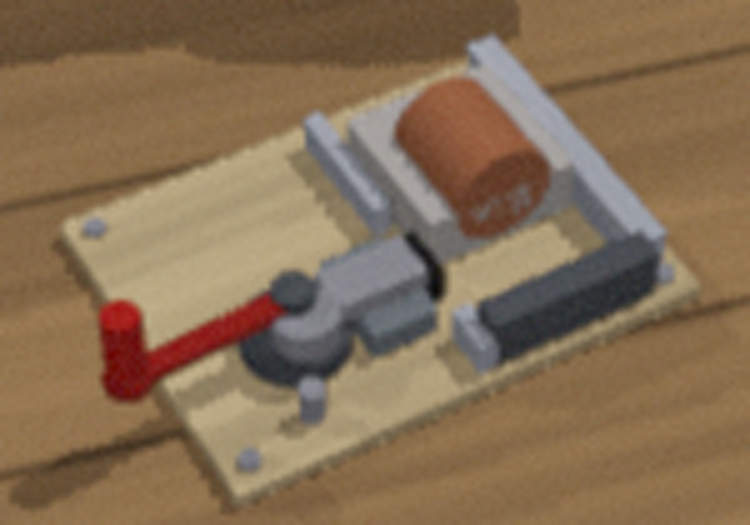

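```bash
cat > fit.py <<'E'
from h import *
s=np.load("pics/top0.npz")
c=lambda p:(210+(np.array(p)+.5)/5-.5,155+(np.array(p)+.5)/5-.5)
def w(x,y,z): return ray(s,[[210+(x+.5)/5-.5,155+(y+.5)/5-.5]],z)[0]
F=[((117,195),46,(75,95)),((291,150),46,(75,-5)),((107,157),46,(95,95)),((284,115),46,(95,-5)),((191,492),40,(-95,91.5)),((361,450),34,(-95,-1.5)),((330,310),34,(-15,-1.5)),((453,184),60,(30,-85))]
A=np.array([w(*p,z)[:2] for p,z,_ in F]);B=np.array([j for *_,j in F],float)
a=A-A.mean(0);b=B-B.mean(0)
th=np.arctan2((b[:,0]*a[:,1]-b[:,1]*a[:,0]).sum(),(a*b).sum())
R=np.array([[np.cos(th),-np.sin(th)],[np.sin(th),np.cos(th)]]);t=A.mean(0)-R@B.mean(0)
if __name__=="__main__":
    print(th,t); print(np.round((A-t)@R-B,1))
    J=lambda p:np.round((np.array(p)[:2]-t)@R,1)
    for p in [(68,172),(540,50),(635,405),(158,530)]: print("plate",J(w(*p,12)))
    for p in [(195,446),(346,406),(300,250),(150,288)]: print("mould top48",J(w(*p,48)))
    print("grip top98",J(w(631,119,98)),w(631,119,98))
    s2=np.load("pics/scene0.npz")
    w2=lambda x,y,z: ray(s2,[[205+(x+.5)/5-.5,180+(y+.5)/5-.5]],z)[0]
    print("scene grip",J(w2(121,316,98)),w2(121,316,98)); 
    for p in [(62,228),(240,497),(695,290)]: print("plate scene",J(w2(*p,12)))
    print("scene mould",J(w2(350,122,48)),"knob",J(w2(292,285,60)))
    print("scene stop front",J(w2(655,240,46)),J(w2(488,305,46)))
E
python3 fit.py
```

```text
0.21929092672688993 [ 5.23268652e+02 -1.10853752e-01]
[[-2.2 -1.4]
 [-1.3  0.9]
 [-0.6 -1. ]
 [-1.6 -0.1]
 [ 2.1  1.8]
 [ 1.6  0.3]
 [-0.3 -2.1]
 [ 2.2  1.5]]
plate [ 97.9 119.4]
plate [ 100.7 -155.6]
plate [-106.2 -155.6]
plate [-108.3  117.6]
mould top48 [-69.7  84.8]
mould top48 [-68.7   1.2]
mould top48 [19.1  4.6]
mould top48 [18.8 88.1]
grip top98 [  37.6 -177.7] [ 598.63229554 -165.33657347   98.        ]
scene grip [  40.  -182.2] [ 601.90536735 -169.21103205   98.        ]
plate scene [-103.4 -158.2]
plate scene [ 103.3 -155.5]
plate scene [100.6 112.6]
scene mould [-66.   -1.8] knob [ 32.1 -87.9]
scene stop front [85.6 94.8] [81.3 -2.9]
```

```bash
cat > m.py <<'E'
import numpy as np
from scipy.spatial.transform import Rotation as Ro
from cell import r,eoat,planner,eyes
TH=0.224
c,s_=np.cos(TH),np.sin(TH); RJ=np.array([[c,-s_],[s_,c]])
TJ=np.array([523.27,-0.11])+RJ@np.array([0.8,-0.8])
def W(x,y,z): 
    p=RJ@[x,y]+TJ; return np.array([p[0],p[1],z])
def J(p): return (np.asarray(p)[:2]-TJ)@RJ
def Q(ang,sg=1):  # tool x along jig angle ang (push dir), y down
    a=ang+TH; x=sg*np.array([np.cos(a),np.sin(a),0]); y=np.array([0,0,-1.]); z=np.cross(x,y)
    q=Ro.from_matrix(np.c_[x,y,z]).as_quat(); return np.array([q[3],q[0],q[1],q[2]])
def st():
    s=r.read_state(); f=np.asarray(s["force"]); fj=f[:2]@RJ
    print("t%.2f"%s["clock"],"J",np.round(J(s["tcp_pos"]),1),"z%.1f"%s["tcp_pos"][2],"Fj",np.round(fj,1),"fz%.1f"%f[2],"w%.1f"%s["width"]); return s
E
python3 - <<'E'
from m import *
for sg in(1,-1):
    for a in (W(-100,45,120),W(-100,45,28),W(-20,45,28)):
        q=planner.ik(a,Q(0,sg)); print(sg,None if q is None else np.round(q,2))
    for th in np.linspace(.05,1.57,5):
        p=np.array([30+95*np.sin(th)-25*np.cos(th),-85-95*np.cos(th)-25*np.sin(th)])
        q=planner.ik(W(*p,66),Q(th,sg)); print(th,None if q is None else np.round(q,2))
E
```

```text
1 [ 0.05  0.1  -0.46  1.01  0.   -0.17]
1 [ 0.05  0.2  -0.6   0.77  0.   -0.17]
1 [ 0.08  0.34 -0.41  0.82  0.   -0.15]
0.05 [-0.3   0.49 -0.06  1.02  0.   -0.57]
0.43 [-0.27  0.56  0.05  1.06  0.   -0.92]
0.81 [-0.23  0.61  0.13  1.1   0.   -1.26]
1.1900000000000002 [-0.17  0.64  0.19  1.12  0.   -1.59]
1.57 [-0.12  0.65  0.2   1.12  0.   -1.91]
-1 [ 0.05  0.1  -0.46  1.01  0.    2.97]
-1 [ 0.05  0.2  -0.6   0.77  0.    2.97]
-1 [ 0.08  0.34 -0.41  0.82  0.    3.  ]
0.05 [-0.3   0.49 -0.06  1.02  0.    2.57]
0.43 [-0.27  0.56  0.05  1.06  0.    2.22]
0.81 [-0.23  0.61  0.13  1.1   0.    1.88]
1.1900000000000002 [-0.17  0.64  0.19  1.12  0.    1.55]
1.57 [-0.12  0.65  0.2   1.12  0.    1.23]
```

```bash
python3 - <<'E'
from m import *
eoat.command_gripper(0)
r.move_ptp(W(-103,45,130),Q(0)); st()
r.move_l(W(-103,45,28),velocity=100); st()
hit=r.move_l(W(-60,45,28),velocity=25,stop_force=2.5); print(hit); st()
s=eyes.snapshot("top"); np.savez("pics/top1.npz",**s)
s=eyes.snapshot("scene"); np.savez("pics/scene1.npz",**s)
from h import crop
crop(np.load("pics/scene1.npz"),205,150,150,125,5,"pics/scene1c.png")
E
```

```text
t2.76 J [-102.7   45.5] z130.1 Fj [ 0.3 -0.5] fz-0.0 w0.0
t3.92 J [-102.6   44.9] z28.5 Fj [-0.7 -0.7] fz-0.2 w0.2
True
t4.85 J [-82.8  45. ] z27.8 Fj [0.5 0.6] fz0.6 w-0.1
```

View pics/scene1c.png

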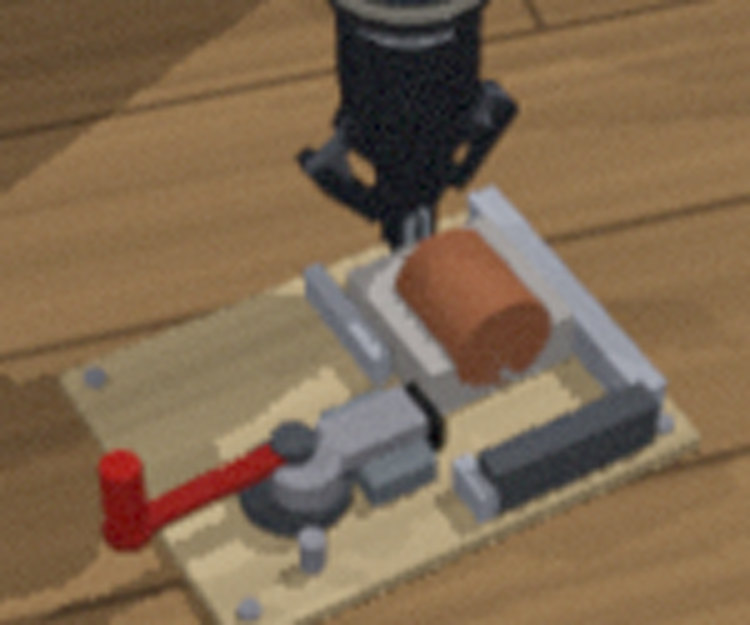

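The shut fingers are at the middle of the mould's near face (about pixel (415,240) in the crop). Now I'll push it home.

```bash
python3 - <<'E'
from m import *
for x in (-74,-60,-48,-38):
    print(r.move_l(W(x,45,28),velocity=20,stop_force=20)); st()
E
```

```text
False
t5.58 J [-73.7  45. ] z28.1 Fj [0.7 0.1] fz-0.1 w0.3
False
t6.42 J [-60.1  45. ] z28.0 Fj [-3.6 -0.2] fz0.4 w-0.3
False
t7.17 J [-47.6  45. ] z28.1 Fj [-0.1  0.3] fz-0.4 w-0.0
False
t7.83 J [-38.1  45. ] z28.0 Fj [-3.1  0.1] fz0.6 w-0.2
```

```bash
python3 - <<'E'
from m import *
print(r.move_l(W(-8,45,28),velocity=10,stop_force=11)); st(); r.sleep(.2); st()
from h import crop
for n,b in(("top",(210,155,145,115,5)),("scene",(205,180,150,105,5))):
    s=eyes.snapshot(n); np.savez(f"pics/{n}2.npz",**s); crop(s,*b,f"pics/{n}2c.png")
E
```

```text
True
t9.22 J [-28.  45.] z27.6 Fj [ 0.2 -0.4] fz-0.4 w0.1
t9.42 J [-28.4  45.1] z27.3 Fj [1.2 0.7] fz-0.5 w0.0
```

View pics/scene2c.png

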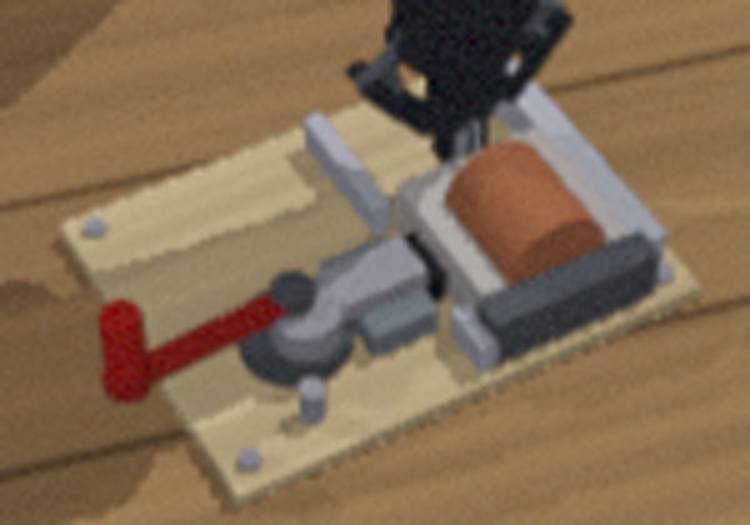

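The mould looks to be against the stop. I'll nudge it again to check the stop is solid.

```bash
python3 - <<'E'
from m import *
print(r.move_l(W(-15,45,28),velocity=10,stop_force=14)); st()
print(r.move_l(W(-15,45,28),velocity=10,stop_force=14)); st()
r.move_l(W(-45,45,28),velocity=60); st()
r.move_l(W(-80,45,160),velocity=150)
s=eyes.snapshot("scene"); np.savez("pics/scene3.npz",**s)
s=eyes.snapshot("top"); np.savez("pics/top3.npz",**s)
from h import crop
crop(s,210,155,145,115,5,"pics/top3c.png")
crop(np.load("pics/scene3.npz"),205,180,150,105,5,"pics/scene3c.png")
E
```

```text
True
t10.03 J [-28.   45.1] z26.9 Fj [0.8 0.7] fz-0.2 w0.3
True
t10.50 J [-28.1  45.2] z26.4 Fj [0.2 0.6] fz-0.7 w0.0
t10.93 J [-45.2  45. ] z28.2 Fj [-0.1 -0.3] fz-0.8 w0.1
```

View pics/scene3c.png

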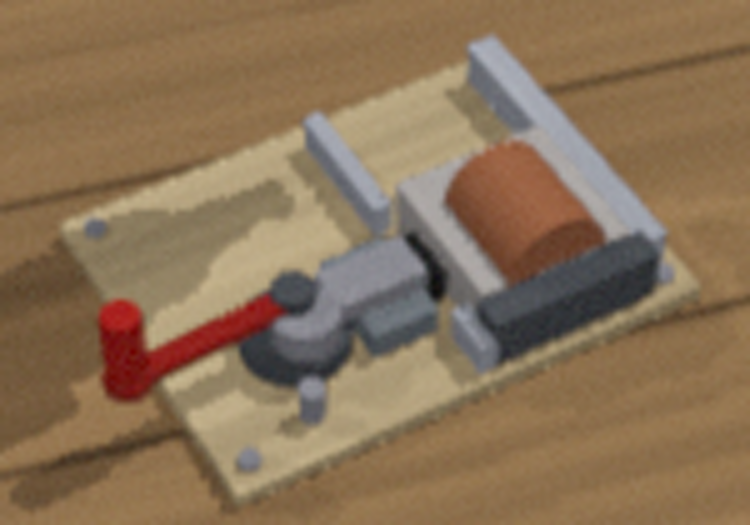

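View pics/top3c.png

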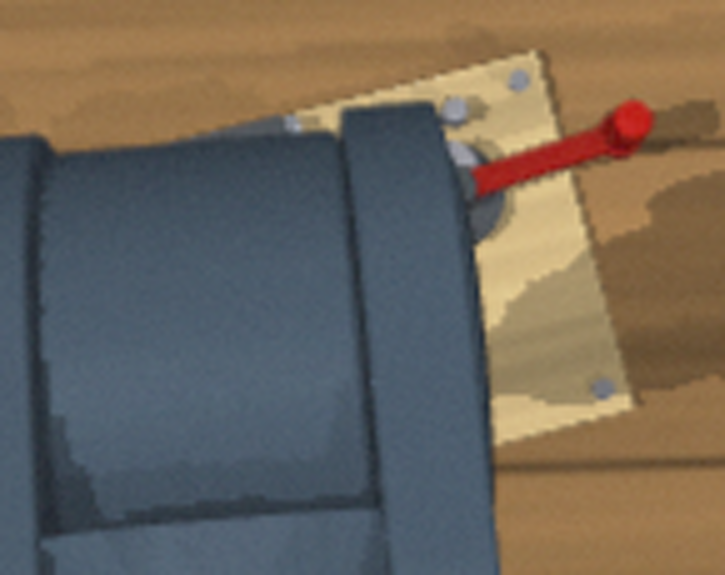

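Two repeat pushes stopped solidly at jig x = -28 and the scene view shows no gap, so the mould is home. The lever is still near 0. Next I'll find contact with the grip.

```bash
python3 - <<'E'
from m import *
r.move_ptp(W(-14,-181,150),Q(0.08)); st()
r.move_l(W(-14,-181,66),velocity=120); st()
d=np.array([np.cos(.08),np.sin(.08)])
print(r.move_l(W(*(np.array([-14,-181])+40*d),66),velocity=20,stop_force=4)); st()
s=eyes.snapshot("top"); np.savez("pics/top4.npz",**s)
from h import crop
crop(s,210,155,145,115,5,"pics/top4c.png")
s=eyes.snapshot("scene"); crop(s,205,180,150,105,5,"pics/scene4c.png")
E
```

```text
t13.03 J [ -14.1 -179.9] z149.9 Fj [0.5 0.5] fz0.3 w-0.2
t13.88 J [ -13.5 -181. ] z66.8 Fj [-0.9  0.2] fz0.3 w0.3
False
t16.02 J [  25.9 -177.8] z66.0 Fj [-1.7 -1.6] fz-0.9 w0.0
```

View pics/scene4c.png

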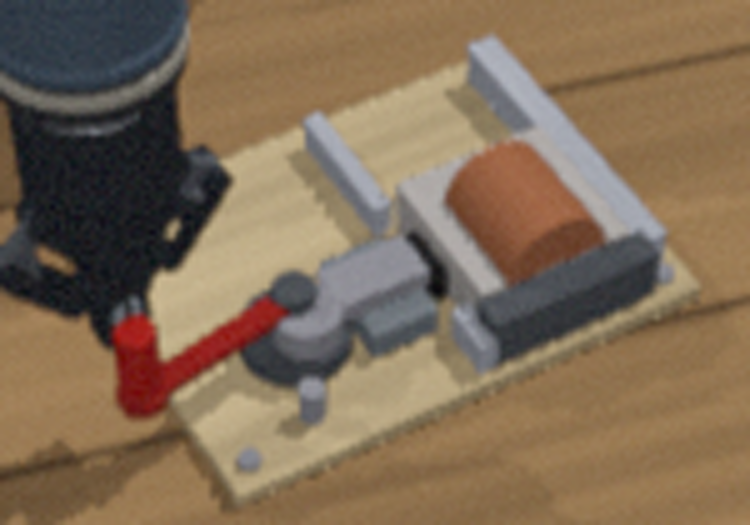

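The finger is behind the grip and the lever has just started to move. Now I'll follow the arc, turning the tool with it.

```bash
cat >> m.py <<'E'
def arc(th,d=23,rad=94):
    h=np.array([30.5,-85]); p=h+rad*np.array([np.sin(th),-np.cos(th)])-d*np.array([np.cos(th),np.sin(th)])
    return W(*p,66)
E
python3 - <<'E'
from m import *
for th in np.arange(.3,1.36,.1):
    hit=r.move_l(arc(th),Q(th),velocity=35,stop_force=18); s=r.read_state()
    f=np.asarray(s["force"])[:2]@RJ; print("%.2f"%th,hit,"t%.1f"%s["clock"],"tan %.1f rad %.1f"%(f@[np.cos(th),np.sin(th)],f@[np.sin(th),-np.cos(th)]))
    if hit: break
for n,b in(("top",(210,135,145,115,5)),("scene",(205,180,150,105,5))):
    from h import crop
    s=eyes.snapshot(n); crop(s,*b,f"pics/{n}5c.png")
E
```

```text
0.30 False t16.6 tan -0.2 rad -0.6
0.40 False t17.0 tan -1.8 rad 0.2
0.50 False t17.4 tan -0.8 rad 0.1
0.60 False t17.9 tan -1.1 rad -0.3
0.70 False t18.3 tan -0.5 rad -0.6
0.80 False t18.7 tan -1.1 rad -0.7
0.90 False t19.1 tan -0.8 rad -1.0
1.00 False t19.6 tan -0.6 rad -0.1
1.10 False t20.0 tan -0.9 rad 1.2
1.20 False t20.4 tan 0.0 rad -0.5
1.30 False t20.8 tan 0.2 rad 0.0
```

View pics/scene5c.png

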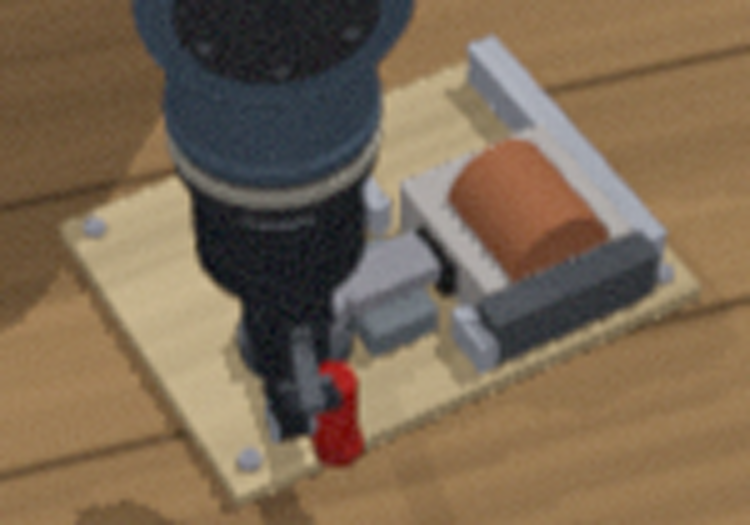

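The lever is following the finger. Its grip is at (337,410) in the crop, near the end. Now I'll go slowly to the end stop.

```bash
python3 - <<'E'
from m import *
for th in (1.4,1.48):
    print(r.move_l(arc(th),Q(th),velocity=25,stop_force=15)); st()
p=arc(1.571); 
hit=r.move_l(p+np.r_[RJ@[0,14],0],Q(1.571),velocity=8,stop_force=11); print(hit); s=st(); print(J(p))
r.sleep(.1); st()
E
```

```text
False
t21.48 J [ 119.3 -123.5] z66.0 Fj [0.9 0.4] fz-0.1 w0.3
False
t21.93 J [ 122.1 -116.3] z66.0 Fj [-0.3 -0.8] fz0.1 w0.1
True
t23.30 J [ 123.  -108.1] z65.9 Fj [ 0.4 -3.7] fz1.9 w-0.3
[ 124.50468253 -107.98085424]
t23.40 J [ 122.9 -108.1] z65.7 Fj [ 0.6 -2. ] fz1.6 w-0.4
```

The end stop is where I expected it, at y = -108. I'll lean on it in small increments and watch the force.

```bash
python3 - <<'E'
from m import *
s=r.read_state(); base=np.array(s["tcp_pos"]); u=np.r_[RJ@[0,1],0]
fj=lambda: (np.asarray(r.read_state()["force"])[:2]@RJ)[1]
k=0
while k<24:
    k+=1
    r.move_l(base+u*0.25*k,velocity=8); r.sleep(.05)
    f=np.mean([fj() for _ in range(3)]); print(k,"%.1f"%f)
    if f<-13: break
for _ in range(9):
    r.sleep(.1); print("%.1f"%fj(),end=" ")
st()
E
```

```text
1 -5.9
2 -6.2
3 -8.6
4 -9.0
5 -10.3
6 -12.3
7 -12.6
8 -14.9
-14.4 -16.1 -16.1 -16.0 -15.3 -14.8 -15.7 -15.6 -16.2 t26.70 J [ 122.8 -107.8] z65.8 Fj [  0.8 -16.2] fz-0.8 w0.4
```

Held at about 15.5 N for 0.9 s. Now I'll release, retreat clear and check.

```bash
python3 - <<'E'
from m import *
p=np.array(r.read_state()["tcp_pos"])
p[2]=66
r.move_l(p-np.r_[RJ@[0,35],0],velocity=30); st()
q=p-np.r_[RJ@[0,35],0]; q[2]=220
r.move_l(q,velocity=150)
r.move_ptp([380,-330,260],Q(1.571)); st()
from h import *
for n,b in(("top",(210,135,145,115,5)),("scene",(205,180,150,105,5))):
    s=eyes.snapshot(n); np.savez(f"pics/{n}6.npz",**s); crop(s,*b,f"pics/{n}6c.png"); cv2.imwrite(f"pics/{n}6.png",s["pixels"][:,:,::-1])
E
```

```text
t28.07 J [ 122.8 -142.7] z66.0 Fj [-0.   0.4] fz-0.9 w-0.1
t30.63 J [-212.9 -288.9] z259.8 Fj [-0.7  0.6] fz-0.4 w-0.1
```

View pics/top6c.png

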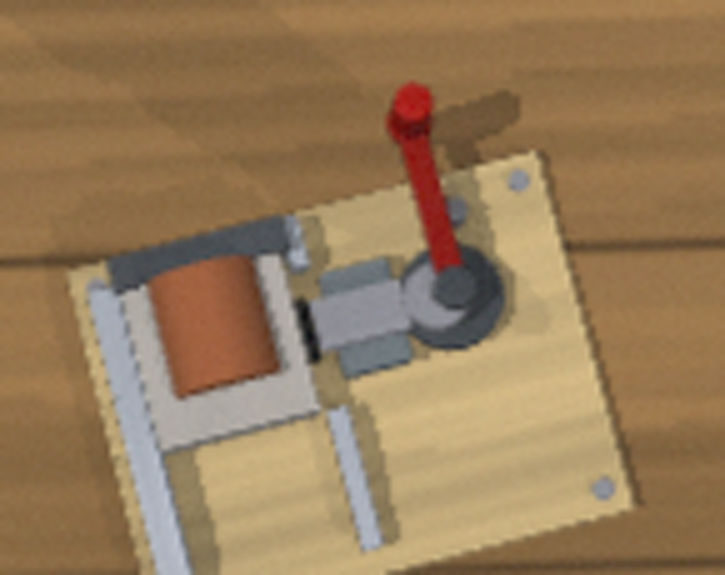

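View pics/scene6c.png

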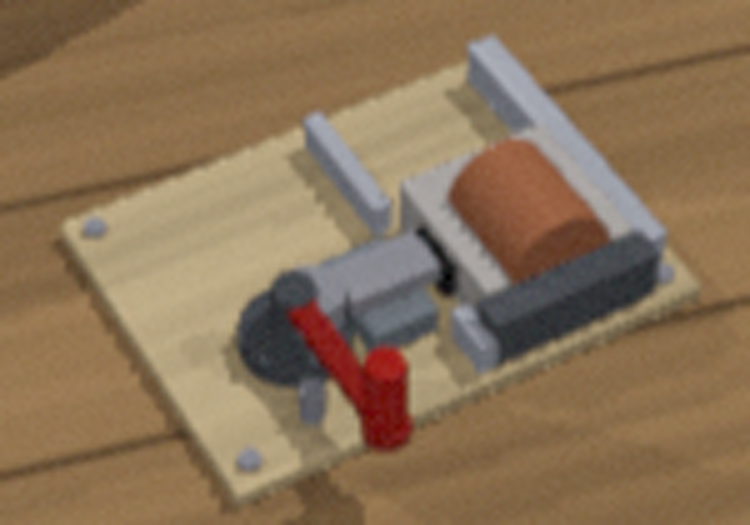

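View pics/top6.png

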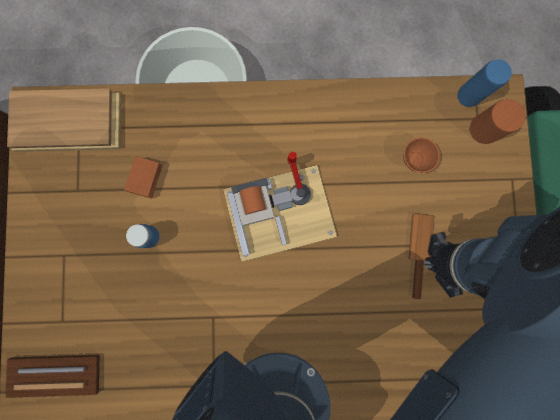

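The lever arm now points along the channel and the pad is against the mould. Its far edge meets the stop, and the bystanders are where they were. One numeric check before handing in.

```bash
python3 - <<'E'
from m import *
from h import *
s=np.load("pics/top6.npz")
w=lambda x,y,z: J(ray(s,[[210+(x+.5)/5-.5,135+(y+.5)/5-.5]],z)[0])
g=w(411,103,98);k=w(455,286,60); d=g-k; print(g,k,np.arctan2(d[0],-d[1]), np.hypot(*d)); d=g-[30,-85]; print(np.arctan2(d[0],-d[1]))
print("mould near corners",w(169,450,48),w(319,410,48))
a=np.load("pics/top0.npz");R=lambda b,n:np.abs(a["pixels"][b].astype(int)-s["pixels"][b]).mean()
for n,b in dict(jar=np.s_[220:252,122:162],bowl=np.s_[135:175,400:445],tiles=np.s_[152:200,120:165],paddle=np.s_[210:232,405:425]).items(): print(n,R(b,n))
st(); r.finish_job()
E
```

```text
[123.74045018 -81.92661232] [ 29.6998943  -83.61113409] 1.5887071272778006 94.05564184968597
1.6035707283868332
mould near corners [-16.66538984  87.00818064] [-15.82208411   3.45150002]
jar 5.599739583333333
bowl 2.5755555555555554
tiles 4.345679012345679
paddle 2.5765151515151516
t30.73 J [-212.9 -288.9] z259.7 Fj [-0.6  0.1] fz-1.0 w0.1
the job is handed in; nothing more can be done
```

The mould is home against the back stop and the lever is locked at its end stop. I handed the job in at 30.7 s.

- **Mould:** I pushed it with shut fingers on the middle of its near face, against about 3 N of friction. It stopped solidly, and two repeat pushes (stopping at a 14 N rise) ended at the same place. In the last picture the near face is at jig x ≈ -16 mm. Home is -15 mm and the picture is good to about 2 mm, and I could see no gap at the stop.
- **Lever:** I pushed the grip round its arc with very little force to the end stop. I then leaned on it at about 14–16 N for 0.9 s, backed off and moved clear.
- **After letting go:** The lever stayed put. The picture gives 1.59 to 1.60 rad, which is slightly past the 1.571 hard stop, so that is measurement error. The pad is pressed against the mould.
- **Bystanders:** The jar, bowl, paddle and tile stack look unmoved in before-and-after pictures. I compared only part of the paddle numerically.
- **Disagreements:** The two cameras differed by about 2 to 3 mm on the jig's position (up to about 8 mm on the stop's top edge). I used a pose between them, and the contact positions agreed with it.

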